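# Index the carving turntable back one notch

## Task

The carving on the ratchet turntable has been turned one notch too far. With a closed fingertip lift the blue pawl by its yellow bar and tip it right over so that it stays up, push the wheel backward (counter-clockwise seen from above) by exactly one notch with one of its upright posts, then tip the pawl down again so that it drops fully into the next gap. Push gently and pinch nothing, leave the carving standing on the wheel, and pick up or disturb nothing else.

Things in the scene. Friction and masses are not known exactly. Their poses are not given: they have to be found in the camera images.
- turntable: Fixed wooden base board, 260 x 270 mm, 22 mm thick, carrying wheel and pawl. Origin on the wheel's vertical axis at bench height. Its own +x points from the axis to the pawl's nose (away from the robot at yaw 0); its +y points along the pawl from nose to pivot. Wheel: pale disc, radius 90 mm, face 50 mm up; on its rim (radius 70 to 90) 12 dark saw teeth 11 mm high
- wheel (a joint): Wheel angle, rad, near 0 at the start; grows BACKWARD (counter-clockwise from above). One notch = 0.5236 (30 degrees, 12 notches). With the pawl down in a gap it has 0.055 of play each way about 0, 0.5236, ..., is locked backward and clicks on forward. With the pawl up it turns both ways (2 N at a post) and stays where left. Wheel short of the gap: the pawl rests on a ramp
- pawl (a joint): Angle of the blue pawl, rad: 0 fully down in a gap, up to 0.26 resting on a tooth or ramp, 1.1 tipped right over against its stop. Below about 0.75 it falls down by its own weight; above about 0.9 it falls over to the stop and stays. 1 to 3 N at its yellow bar moves it
- pawl_pivot (a point): Middle of the pawl's pivot pin, 60 mm above the bench, at turntable x 104, y 42 mm; the pin lies along turntable x in a dark bracket 36 mm wide (x), 20 mm long (y), top 70 mm above the bench. The arm is 16 mm wide, 12 mm thick, top 78 mm above the bench when down. Nose (10 mm long) 42 mm from the pivot, reaching in over the teeth
- finger_bar (a point): Middle of the yellow finger bar, a free roller on the pawl's stem: 12 mm thick, 40 mm long (along turntable x), 38 mm from the pivot toward the nose, 131 mm above the bench when down. Pushed level 76 mm toward and past the pivot (+y) it lifts the pawl over (140 mm high midway; at the stop 126, 46 beyond the pivot). Pushed back 40 mm, the pawl drops by itself. Keep fingers' ends 105 to 118 mm high
- red_post (a point): Middle of the top of the red post on the wheel: upright, round, 12 mm in diameter, 35 mm tall, top 85 mm above the bench, 58 mm from the wheel's axis, on the robot's side at the start (165 degrees counter-clockwise from turntable +x when the wheel reads 0). Five dark posts of the same size stand every 60 degrees round the wheel and serve as well
- wheel_center (a point): Point on the wheel's axis, on the face of its round cork pad (90 mm in diameter, 56 mm above the bench), under the carving
- carving: Small pale turned wooden carving, loose, standing on the cork pad at the wheel's middle: 54 mm in diameter, 65 mm tall, origin at the middle of its underside. Rides round with the wheel
- doll: Small brown wooden figure, 30 mm in diameter, 45 mm tall, standing on the base board's corner nearest the robot on the right; origin under its middle
- gouge_a: Carving gouge with mid-brown handle lying on the bench at the right, 220 mm long along its x, handle 20 mm thick; origin near its middle, underneath
- gouge_b: Carving gouge with pale handle, same size, at the right
- gouge_c: Carving gouge with dark handle, same size, at the right
- mallet: Carver's round mallet standing on its head at the left: dark head 68 mm in diameter, 85 mm tall, pale handle up to 195 mm; origin under its middle
- carved_bowl: Brown carved bowl on a pale round stand at the left, 90 mm in diameter, 78 mm tall; origin under its middle
There are look-alikes about, which are no part of the job. Leave any green or purple look-alike of the carving alone.

How it is judged (in metres and radians):
On the way, in this order (a step that is already met when the one before it is completed fails the run):
1. the pawl is lifted and tipped over while the wheel is still in its starting notch (value of joint pawl above 0.95 rad and value of joint wheel between -0.2 and 0.2 rad), for 0.2 s.
2. the wheel is pushed backward by about a notch with the pawl off the gaps (value of joint wheel between 0.3236 and 0.7236 rad and value of joint pawl above 0.08 rad), for 0.1 s.
At the end, for the whole second after the job is handed in: The pawl is fully down (joint below 0.04 rad) in the next gap, the wheel one notch back (0.5236 rad within 0.1) and at rest, the carving upright within 20 mm of the wheel's middle (value of joint pawl below 0.04 rad and value of joint wheel between 0.4236 and 0.6236 rad and velocity of joint wheel between -0.05 and 0.05 rad/s and angle between carving's own z axis and vertical below 0.1 rad and horizontal distance between carving and wheel_center below 0.02 m and linear speed of carving below 0.02 m/s); the robot touches nothing.
It fails at once if the carving is lifted, knocked or carried off (moved more than 20 mm from its start) (distance of carving from where it was at the start of the episode above 0.02 m).
It fails at once if another loose thing is moved more than 20 mm (distance of any of doll, gouge_a, gouge_b, gouge_c, mallet, carved_bowl from where it was at the start of the episode above 0.02 m).
It fails at once if the wheel is wound forward past half a notch (value of joint wheel below -0.3 rad).
It fails at once if the turntable is pushed or squeezed by the fingers with more than 35 N (contact force between the fingers and turntable above 35 N).
It also fails if it takes over 51 s, if anything falls off the work surface, if the arm or the gripper's body presses on something with over 40 N, if the wrist force passes 120 N, or if a joint passes its speed limit or range.

## Robot

A 6-joint arm with a two-finger parallel gripper is mounted at the origin on the work surface. World frame = base frame: x ahead of the robot, y to its left, z up, the work surface at z = 0. Lengths are in m, angles in degrees, forces in N, time in s.
With the tool pointing down it reaches from about 0.375 to 0.9 m from the base axis. Payload 3.1 kg.
Tool frame: the origin (TCP) lies at the very end of the fingers, on their centre line; the grasp point (between the pads) lies 19 mm behind it; z points along the fingers, y is the direction in which the jaws open and shut (so a half turn about z gives the same grasp; the last joint's range is limited). The gripper opens to 87 mm and grips with 3 to 60 N. Pads are 19 mm wide; open, the fingers measure 117 mm over their backs; the gripper's body (75 mm by 190 mm) begins 51 mm behind the grasp point.
Start: joints at [-79.784, 30.224, 82.088, -0, 67.689, -10.227], TCP at [0.218, -0.586, 0.223] pointing down, gripper open.
Joint ranges: [-176.69, 176.69], [-43.24, 126.21], [12.49, 139.97], [-82, 262], [0, 151.66], [-163.58, 163.58]. Speed limits (degrees/s): [159.86, 159.86, 180, 180, 180, 180].

## Interface

Orientations are given as a 3x3 rotation matrix whose columns are the frame's x, y, z axes.
In Python, from rig import read_state, capture, hand_in gives the robot as it stands. The module is installed in compiled form; this text tells all that it offers.
- The arm moves only by the tool send_rows, never from a script. Its argument "moves" is one flat list of numbers, 7 for each row, row after row: the turn, a rotation vector about the world's x, y, z in degrees, then the shift along the world's x, y, z in cm, then the gripper's target within -1 to 1 (fully open at 1, half-way at 0, shut at -1). In form: [rx, ry, rz, tx, ty, tz, hand, rx, ry, rz, tx, ty, tz, hand, ...]. A call has 1 to 20 rows; each row shifts and turns the commanded pose from where the row before left it; what a row does not reach is not made up. A row lasts 1/10 s, in which the tool goes at most 50 mm and 8.59 degrees, less where a joint would pass 70% of its speed; a pose out of reach is approached as far as the arm can. A call with a gripper value outside its range is refused whole. The fingers move at their own pace and stop on an object; the grip force is fixed at half the most. Time passes only in rows, so rows that do not move let the fingers close. It gives the time, the measured TCP pose, the force and the opening at its end, in the units of the state.
- read_state(): the state, without advancing time (a new reading comes with each control period).
- capture(name): name is "side" or "top"; returns a dict with "pixels" (384x512x3 uint8, red, green, blue), "vertical_fov" (degrees; the focal length in pixels is half the picture's height over the tangent of half this angle, whatever the lens; pixels are square), "cx", "cy" (the principal point, pixels), "rvec" (rotation vector, rad) and "tvec" (3), from world to camera coordinates, as OpenCV has them. Camera axes: x right, y down, z forward; pixel columns grow to the right and rows downward; lengths in m; the calibration is good to about 2 mm. A picture is of the moment at which its call begins. There is no depth.
- hand_in(): hands the job in, once; it reports no verdict.
The state is a dict: "time_s": time; "joint_positions": joint angles; "qvel": joint speeds; "tau": joint torques, N m; "position": TCP position; "tcp_rot": TCP orientation; "force": force on the tool from outside, world axes, zero at the start; "moment": the same for the moment, N m; "opening": opening from 0.0 (shut) to 1.0 (fully open).
Only numpy, scipy, OpenCV 4.12 (cv2) and the standard library are available. Lean on these libraries where they do the work, as an engineer would, in place of code of your own. Each camera call takes 0.05 s, during which the arm holds its last target.

## Working session

There is one attempt and no reset: what is moved stays moved. The work goes in short steps, Python scripts to look and compute and a tool call to move; the robot and the scene stay as the last step left them, time stands still between calls to the robot, and variables do not carry over. Pictures are saved under pics/ and viewed, and the job is handed in when it is done.

Besides the shell and the picture viewer there is one more tool, called after "Call:" as name(argument=value, ...), one argument or row to a line, values as JSON. send_rows: Moves the arm, as the interface text tells. Its arguments: {"type":"object","properties":{"moves":{"type":"array","items":{"type":"number"}}},"required":["moves"]}

```bash
mkdir -p pics; cat > h.py <<'E'
import numpy as np, cv2
from rig import read_state, capture, hand_in
def cam(n):
    c=capture(n); f=c["pixels"].shape[0]/2/np.tan(np.radians(c["vertical_fov"])/2)
    K=np.array([[f,0,c["cx"]],[0,f,c["cy"]],[0,0,1]]); R=cv2.Rodrigues(np.array(c["rvec"],float))[0]
    return c["pixels"],K,R,np.array(c["tvec"],float).ravel()
def ray(K,R,t,u,v,z):
    d=R.T@np.linalg.inv(K)@np.array([u,v,1.]); o=-R.T@t
    return o+d*(z-o[2])/d[2]
def proj(K,R,t,P):
    q=(K@(R@np.atleast_2d(P).T+t[:,None])).T; return q[:,:2]/q[:,2:]
E
python3 - <<'E'
from h import *
import pickle
D={}
for n in("top","side"):
    D[n]=cam(n); cv2.imwrite(f"pics/{n}0.png",cv2.resize(D[n][0][:,:,::-1],(800,600),interpolation=cv2.INTER_CUBIC))
    print(n,D[n][1],-D[n][2].T@D[n][3])
pickle.dump(D,open("d0.pkl","wb")); print(read_state())
E
```

```text
top [[479.17993479   0.         262.42000811]
 [  0.         479.17993479 187.45873616]
 [  0.           0.           1.        ]] [ 0.3788902  -0.06532627  1.50732606]
side [[435.8328714    0.         255.08810994]
 [  0.         435.8328714  195.62322484]
 [  0.           0.           1.        ]] [0.03544683 0.77658422 1.25166184]
{'time_s': 0.1, 'joint_positions': array([-7.97833032e+01,  3.02744938e+01,  8.21453330e+01,  6.92053397e-04,
        6.76899817e+01, -1.02274373e+01]), 'qvel': array([ 0.06041449, -0.25103932, -0.11017202, -0.01060466,  0.05524893,
        0.05664423]), 'tau': array([-8.52072503e-05, -4.40986490e+01, -1.77150464e+01,  6.34216983e-02,
        5.33908478e-02, -5.05609114e-05]), 'position': array([ 0.21822523, -0.58499594,  0.22168093]), 'tcp_rot': array([[ 9.37014874e-01,  3.49289302e-01, -3.28938995e-04],
       [ 3.49289281e-01, -9.37013038e-01,  1.88811446e-03],
       [ 3.51278054e-04, -1.88408619e-03, -9.99998163e-01]]), 'force': array([-0.25546821,  0.39529169, -0.26575587]), 'moment': array([-0.06051141, -0.01708162,  0.04705932]), 'opening': 1.0006374941045426}
```

View pics/top0.png

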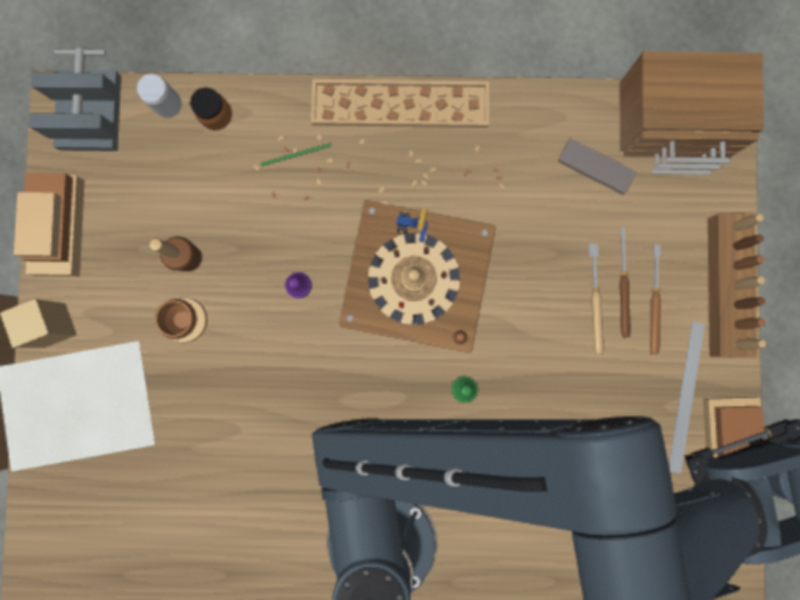

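View pics/side0.png

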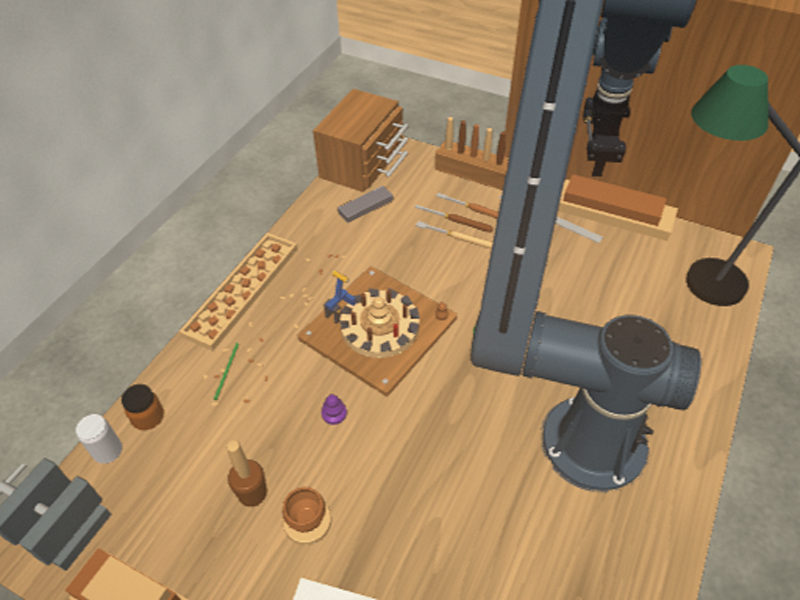

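The top view shows the board around (415,275) with the wheel, the pawl at its upper edge (yellow bar near (423,218)) and the red post near (401,304). I'll enlarge both views.

```bash
python3 - <<'E'
from h import *
import pickle
D=pickle.load(open("d0.pkl","rb"))
im=D["top"][0][120:232,212:322]; cv2.imwrite("pics/topz.png",cv2.resize(im[:,:,::-1],None,fx=5.2,fy=5.2,interpolation=cv2.INTER_CUBIC))
im=D["side"][0][165:257,185:297]; cv2.imwrite("pics/sidez.png",cv2.resize(im[:,:,::-1],None,fx=6,fy=6,interpolation=cv2.INTER_CUBIC))
E
```

```text
(no output)
```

View pics/topz.png

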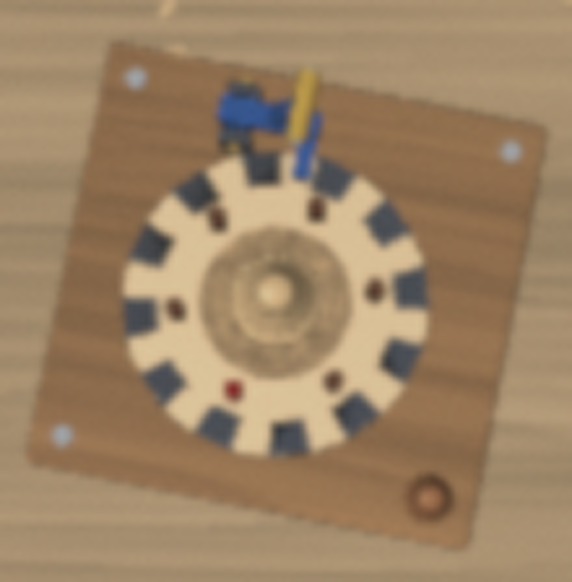

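View pics/sidez.png

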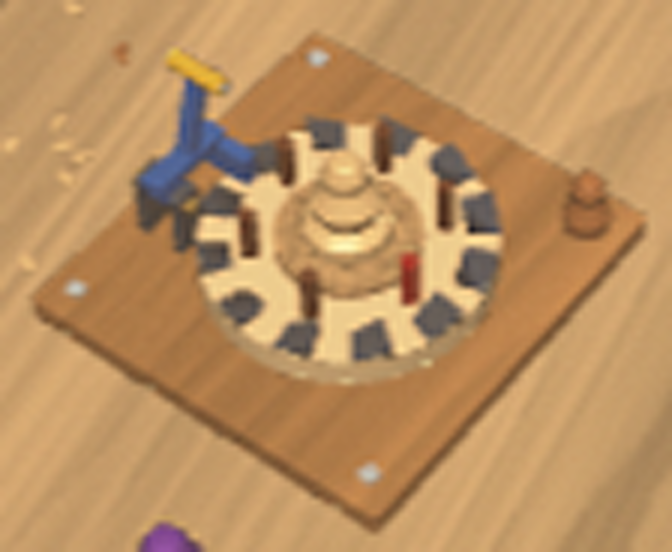

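```bash
cat > fit.py <<'E'
from h import *
import pickle
from scipy.optimize import least_squares
D=pickle.load(open("d0.pkl","rb"))
def nt(p): p=np.array(p,float); return (p+.5)/5.2-.5+np.array([212,120])
def ns(p): p=np.array(p,float); return (p+.5)/6-.5+np.array([185,165])
T=D["top"][1:];S=D["side"][1:]
# order: angles 165+60k ccw from turntable +x ; ccw seen from above (img also ccw)
top_posts=[(234,388),(334,380),(376,290),(317,206),(217,215),(175,308)]
side_posts=[(410,258),(446,182),(383,128),(286,142),(247,212),(311,274)]
top_bar=[(307,72),(296,136)]   # far (+x), near
side_bar=[(175,57),(221,84)]
c=[ray(*T,*nt(p),.022) for p in [(112,42),(547,128),(467,548),(28,460)]]
print("corners",np.round(c,4)); print([np.linalg.norm(c[i]-c[i-1]) for i in range(4)])
pp=np.array([ray(*T,*nt(p),.085) for p in top_posts]); print("post mean",pp.mean(0),np.linalg.norm(pp-pp.mean(0),axis=1))
def model(x):
    cx,cy,yaw,w=x
    R=lambda a:np.array([[np.cos(a),-np.sin(a)],[np.sin(a),np.cos(a)]])
    P=[np.r_[R(yaw)@(.058*np.array([np.cos(a),np.sin(a)]))+[cx,cy],.085] for a in np.radians(165+60*np.arange(6))+w]
    B=[np.r_[R(yaw)@np.array([104+s,42-38])*1e-3 if 0 else R(yaw)@(np.array([.104+s,.004]))+[cx,cy],.131] for s in(.02,-.02)]
    return np.array(P),np.array(B)
def res(x):
    P,B=model(x)
    return np.r_[(proj(*T,P)-nt(top_posts)).ravel(),(proj(*S,P)-ns(side_posts)).ravel(),(proj(*T,B)-nt(top_bar)).ravel(),(proj(*S,B)-ns(side_bar)).ravel()]
if __name__=="__main__":
    s=least_squares(res,[pp[:,0].mean(),pp[:,1].mean(),-.2,0],loss="soft_l1"); print(s.x,np.degrees(s.x[2:]))
    print(np.round(res(s.x).reshape(-1,2),2))
    x=s.x; a=x[2]; R=np.array([[np.cos(a),-np.sin(a)],[np.sin(a),np.cos(a)]])
    for n,p in dict(bar=(.104,.004),pivot=(.104,.042),barover=(.104,.088)).items(): print(n,R@p+x[:2])
    print("ux",R[:,0],"uy",R[:,1])
    print("posts",np.round(model(x)[0],4))
    print("board corners mid", np.mean(c,0))
E
python3 fit.py
```

```text
corners [[ 0.682   0.0493  0.022 ]
 [ 0.6336 -0.2137  0.022 ]
 [ 0.3809 -0.1685  0.022 ]
 [ 0.4287  0.0938  0.022 ]]
[np.float64(0.25720990445552216), np.float64(0.2673911751436257), np.float64(0.25668585704936314), np.float64(0.266544271575941)]
post mean [ 0.52205811 -0.05273894  0.085     ] [0.05706771 0.05797849 0.05781253 0.0580949  0.05846012 0.05794093]
[ 0.52200504 -0.05357094 -0.16515359  0.01640201] [-9.46260372  0.93976569]
[[ 0.17  0.31]
 [ 0.35 -0.02]
 [ 0.31 -0.37]
 [ 0.34  0.08]
 [ 0.27  0.22]
 [ 0.25 -0.1 ]
 [-0.09  0.44]
 [-0.24  0.77]
 [-0.24  0.17]
 [-0.27  0.04]
 [-0.15  0.35]
 [-0.48  0.15]
 [ 0.5  -0.17]
 [ 0.12  0.92]
 [-0.91  0.22]
 [ 0.31  0.7 ]]
bar [ 0.62524754 -0.06672336]
pivot [ 0.63149489 -0.02924042]
barover [0.63905746 0.01613366]
ux [ 0.98639312 -0.16440383] uy [0.16440383 0.98639312]
posts [[ 0.4688 -0.0304  0.085 ]
 [ 0.4754 -0.0881  0.085 ]
 [ 0.5285 -0.1112  0.085 ]
 [ 0.5752 -0.0767  0.085 ]
 [ 0.5686 -0.0191  0.085 ]
 [ 0.5155  0.0041  0.085 ]]
board corners mid [ 0.53130699 -0.05977941  0.022     ]
```

Call:
send_rows(
  moves=[0, 0, 4.24, 2.87, 3.5, 0, -1, 0, 0, 4.24, 2.87, 3.5, 0, -1, 0, 0, 4.24, 2.87, 3.5, 0, -1, 0, 0, 4.24, 2.87, 3.5, 0, -1, 0, 0, 4.24, 2.87, 3.5, 0, -1, 0, 0, 4.24, 2.87, 3.5, 0, -1, 0, 0, 4.24, 2.87, 3.5, 0, -1, 0, 0, 4.24, 2.87, 3.5, 0, -1, 0, 0, 4.24, 2.87, 3.5, 0, -1, 0, 0, 4.24, 2.87, 3.5, 0, -1, 0, 0, 4.24, 2.87, 3.5, 0, -1, 0, 0, 4.24, 2.87, 3.5, 0, -1, 0, 0, 4.24, 2.87, 3.5, 0, -1, 0, 0, 4.24, 2.87, 3.5, 0, -1, 0, 0, 0, 0, 0, 0, -1, 0, 0, 0, 0, 0, 0, -1, 0, 0, 0, 0, 0, 0, -1, 0, 0, 0, 0, 0, 0, -1],
)

```text
time_s: 1.9
position: [0.6192, -0.0969, 0.2224]
tcp_rot: [[0.179, 0.984, -0.001], [0.984, -0.179, -0.0], [-0.0, -0.001, -1.0]]
force: [-0.4, -0.2, 0.2]
opening: 0.003
```

Call:
send_rows(
  moves=[0, 0, 0, 0, 0, -3, -1, 0, 0, 0, 0, 0, -3, -1, 0, 0, 0, 0, 0, -3, -1, 0, 0, 0, 0, 0, -2.1, -1, 0, 0, 0, 0, 0, 0, -1, 0, 0, 0, 0, 0, 0, -1],
)

```text
time_s: 2.5
position: [0.6199, -0.0967, 0.1118]
tcp_rot: [[0.179, 0.984, -0.0], [0.984, -0.179, 0.0], [-0.0, -0.0, -1.0]]
force: [0.1, -0.7, -0.1]
opening: 0.002
```

```bash
cat > look.py <<'E'
import sys
from h import *
k=sys.argv[1]
a=cam("top")[0][110:232,200:330]; b=cam("side")[0][145:262,175:305]
a=cv2.resize(a[:,:,::-1],(520,488),interpolation=cv2.INTER_CUBIC); b=cv2.resize(b[:,:,::-1],(520,468),interpolation=cv2.INTER_CUBIC)
cv2.imwrite(f"pics/{k}t.png",a);cv2.imwrite(f"pics/{k}s.png",b)
s=read_state(); print(s["time_s"],s["position"],s["force"])
E
python3 look.py a
```

```text
2.6 [ 0.62109418 -0.09659528  0.11318952] [-0.42987849  0.35971591 -0.36711251]
```

View pics/as.png

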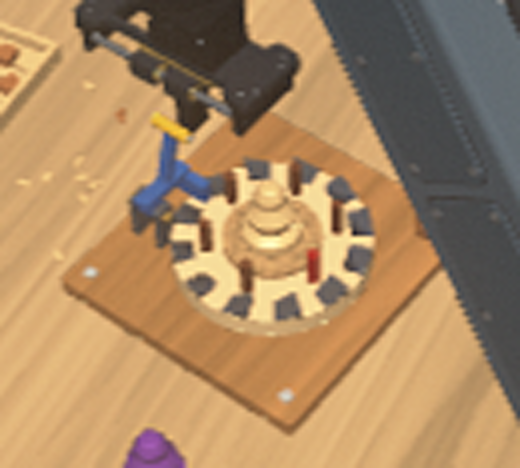

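View pics/at.png

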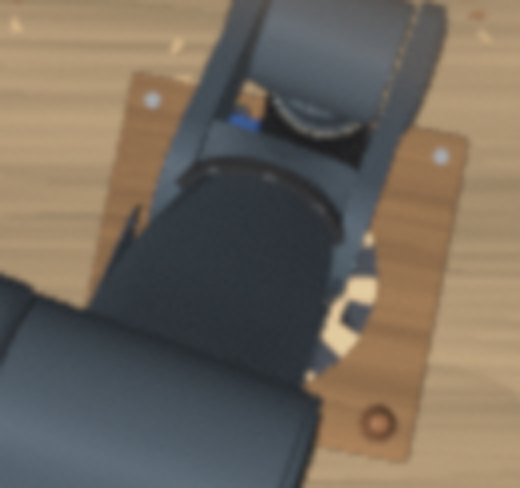

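Side view: the closed fingertip (about (190,110)) stands just behind the yellow bar (172,128), with a free path. Next I push along turntable +y.

Call:
send_rows(
  moves=[0, 0, 0, 0.09, 0.49, 0, -1, 0, 0, 0, 0.09, 0.49, 0, -1, 0, 0, 0, 0.09, 0.49, 0, -1, 0, 0, 0, 0.09, 0.49, 0, -1, 0, 0, 0, 0.09, 0.49, 0, -1, 0, 0, 0, 0.09, 0.49, 0, -1, 0, 0, 0, 0.09, 0.49, 0, -1, 0, 0, 0, 0.09, 0.49, 0, -1],
)

```text
time_s: 3.4
position: [0.6273, -0.0559, 0.1115]
tcp_rot: [[0.177, 0.984, -0.0], [0.984, -0.177, -0.0], [-0.0, -0.0, -1.0]]
force: [-0.3, -1.6, 1.3]
opening: 0.008
```

```bash
python3 look.py b
```

```text
3.5 [ 0.62726788 -0.05554998  0.11147422] [ 0.82677216  0.35003307 -0.10199991]
```

View pics/bs.png

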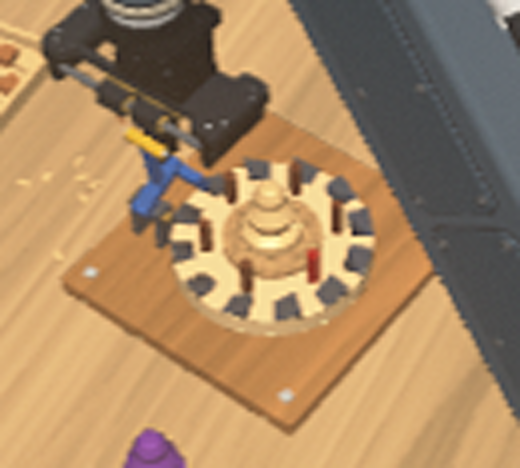

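The bar moved to (146,141) and the pawl is rising; the wheel is unmoved. I keep pushing.

Call:
send_rows(
  moves=[0, 0, 0, 0.09, 0.49, 0, -1, 0, 0, 0, 0.09, 0.49, 0, -1, 0, 0, 0, 0.09, 0.49, 0, -1, 0, 0, 0, 0.09, 0.49, 0, -1, 0, 0, 0, 0.09, 0.49, 0, -1, 0, 0, 0, 0.09, 0.49, 0, -1, 0, 0, 0, 0.09, 0.49, 0, -1, 0, 0, 0, 0.09, 0.49, 0, -1, 0, 0, 0, 0.09, 0.49, 0, -1, 0, 0, 0, 0, 0, 0, -1, 0, 0, 0, 0, 0, 0, -1],
)

```text
time_s: 4.6
position: [0.6351, -0.0147, 0.1117]
tcp_rot: [[0.176, 0.984, -0.001], [0.984, -0.176, -0.005], [-0.005, -0.0, -1.0]]
force: [-1.9, -7.4, 0.7]
opening: 0.004
```

```bash
python3 look.py c
```

```text
4.7 [ 0.6351363  -0.01473321  0.11174264] [-2.17426384 -6.57940341  0.51601321]
```

View pics/cs.png

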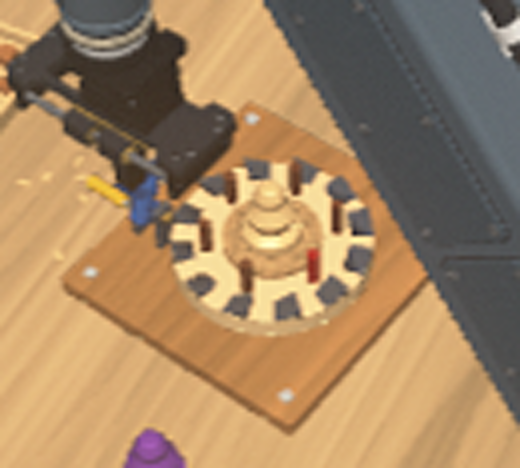

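The pawl is tipped over (bar at (105,188), beyond the bracket), and the finger lightly touches the raised arm at 7 N. I back off, rise and check.

Call:
send_rows(
  moves=[0, 0, 0, -0.18, -0.98, 0, -1, 0, 0, 0, -0.18, -0.98, 0, -1, 0, 0, 0, -0.18, -0.98, 0, -1, 0, 0, 0, 0, 0, 3, -1, 0, 0, 0, 0, 0, 3, -1, 0, 0, 0, 0, 0, 3, -1, 0, 0, 0, -3.14, 0.8, 0, -1, 0, 0, 0, -3.14, 0.8, 0, -1, 0, 0, 0, -3.14, 0.8, 0, -1, 0, 0, 0, -3.14, 0.8, 0, -1, 0, 0, 0, -3.14, 0.8, 0, -1, 0, 0, 0, 0, 0, 0, -1, 0, 0, 0, 0, 0, 0, -1],
)

```text
time_s: 6.0
position: [0.4732, -0.0019, 0.2019]
tcp_rot: [[0.177, 0.984, 0.001], [0.984, -0.177, -0.0], [0.0, 0.001, -1.0]]
force: [1.0, 0.1, -0.3]
opening: 0.004
```

```bash
python3 look.py d
```

```text
6.1 [ 0.47474067 -0.0024177   0.20199549] [ 0.25896272 -0.03114402  0.57624051]
```

View pics/ds.png

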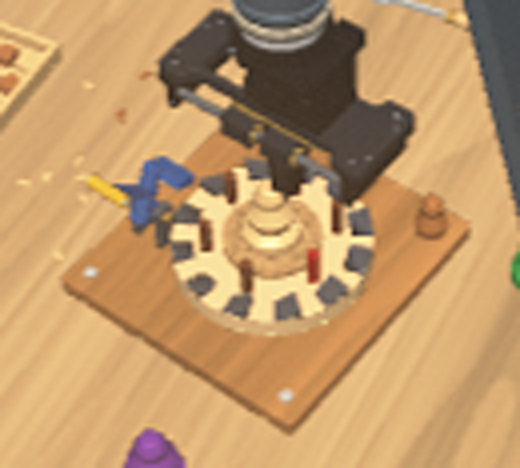

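View pics/dt.png

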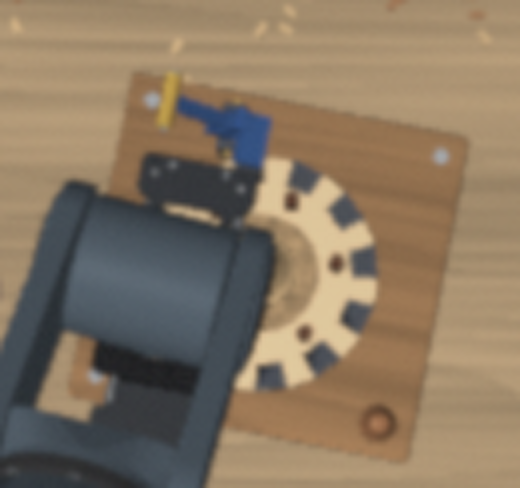

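The pawl stays tipped over (bar at top-view (170,100)), with the wheel and carving unmoved. Next I descend beside the red post.

Call:
send_rows(
  moves=[0, 0, 0, 0, 0, -3, -1, 0, 0, 0, 0, 0, -3, -1, 0, 0, 0, 0, 0, -3, -1, 0, 0, 0, 0, 0, -2.2, -1, 0, 0, 0, 0, 0, -2, -1, 0, 0, 0, 0, 0, 0, -1, 0, 0, 0, 0, 0, 0, -1],
)

```text
time_s: 6.8
position: [0.474, -0.0021, 0.0693]
tcp_rot: [[0.177, 0.984, 0.0], [0.984, -0.177, 0.0], [0.0, 0.0, -1.0]]
force: [0.4, 0.2, 0.3]
opening: 0.004
```

```bash
python3 look.py e
```

```text
6.9 [ 0.47436284 -0.00209794  0.07028458] [ 0.53550844 -0.51537552  0.36590986]
```

View pics/es.png

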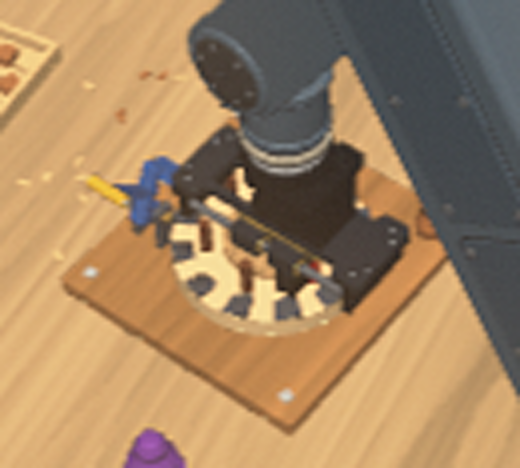

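Call:
send_rows(
  moves=[0, 0, 0, -0.07, -0.39, 0, -1, 0, 0, 0, -0.07, -0.39, 0, -1, 0, 0, 0, -0.07, -0.39, 0, -1, 0, 0, 0, -0.07, -0.39, 0, -1, 0, 0, 0, -0.07, -0.39, 0, -1, 0, 0, 0, -0.07, -0.39, 0, -1, 0, 0, 0, -0.07, -0.39, 0, -1, 0, 0, 0, -0.07, -0.39, 0, -1, 0, 0, 0, -0.07, -0.39, 0, -1, 0, 0, 0, 0, 0, 0, -1],
)

```text
time_s: 7.9
position: [0.4676, -0.038, 0.0696]
tcp_rot: [[0.177, 0.984, 0.002], [0.984, -0.177, -0.001], [-0.001, 0.002, -1.0]]
force: [0.1, 0.0, -0.4]
opening: 0.007
```

```bash
python3 look.py f
```

```text
8.0 [ 0.46804923 -0.03778912  0.06973831] [ 0.42085809 -0.16243009 -0.38967876]
```

View pics/fs.png

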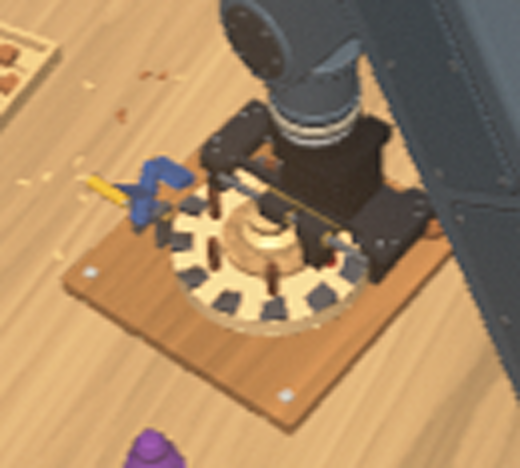

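View pics/ft.png

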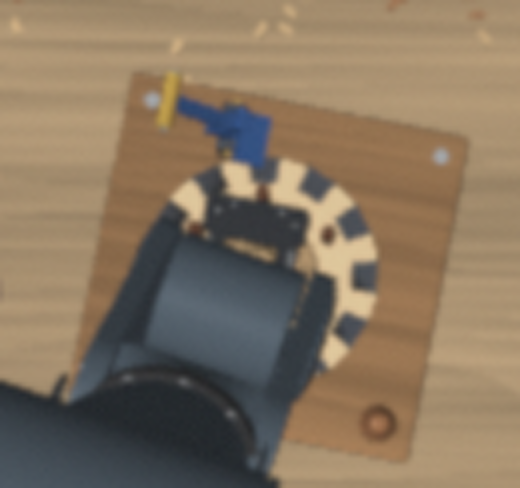

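The wheel has turned; dark posts are visible in the top view at (328,235), (263,193) and (195,229). I measure the angle.

```bash
python3 - <<'E'
from fit import *
c0=np.array([.522,-.0535])
def ang(pts):
    out=[]
    for p in pts:
        u=(np.array(p)+.5)/4-.5+[200,110]; q=ray(*T,*u,.085)[:2]-c0; out.append((np.degrees(np.arctan2(q[1],q[0])),np.linalg.norm(q)))
    return np.array(out)
a=ang([(328,235),(263,193),(195,229)]); print(a)
print("w deg rel yaw -10.2:",(a[:,0]+10.2-165+30)%60-30)
for p in top_posts:
    q=ray(*T,*nt(p),.085)[:2]-c0; print(round((np.degrees(np.arctan2(q[1],q[0]))+10.2-165+30)%60-30,2),end=" ")
E
```

```text
corners [[ 0.682   0.0493  0.022 ]
 [ 0.6336 -0.2137  0.022 ]
 [ 0.3809 -0.1685  0.022 ]
 [ 0.4287  0.0938  0.022 ]]
[np.float64(0.25720990445552216), np.float64(0.2673911751436257), np.float64(0.25668585704936314), np.float64(0.266544271575941)]
post mean [ 0.52205811 -0.05273894  0.085     ] [0.05706771 0.05797849 0.05781253 0.0580949  0.05846012 0.05794093]
[[-6.21260315e+01  5.62300254e-02]
 [-6.58700808e-01  5.71101021e-02]
 [ 5.95661697e+01  5.76185484e-02]]
w deg rel yaw -10.2: [23.07396851 24.54129919 24.76616973]
0.9 0.88 0.66 2.63 1.88 1.89
```

Call:
send_rows(
  moves=[0, 0, 0, -0.03, -0.19, 0, -1, 0, 0, 0, -0.03, -0.19, 0, -1, 0, 0, 0, -0.03, -0.19, 0, -1, 0, 0, 0, 0, 0, 0, -1, 0, 0, 0, 0, 0, 0, -1, 0, 0, 0, 0.09, 0.49, 0, -1, 0, 0, 0, 0.09, 0.49, 0, -1, 0, 0, 0, 0, 0, 4, -1, 0, 0, 0, 0, 0, 4, -1, 0, 0, 0, 0, 0, 5, -1, 0, 0, 0, 0, 4, 0, -1, 0, 0, 0, 0, 4, 0, -1, 0, 0, 0, 0, 4, 0, -1, 0, 0, 0, 0, 4, 0, -1, 0, 0, 0, 0, 0, 0, -1, 0, 0, 0, 0, 0, 0, -1],
)

```text
time_s: 9.6
position: [0.4667, 0.1282, 0.1993]
tcp_rot: [[0.174, 0.985, -0.001], [0.985, -0.174, -0.001], [-0.001, -0.001, -1.0]]
force: [0.2, -0.2, 0.3]
opening: 0.003
```

```bash
python3 look.py g
```

```text
9.7 [0.46725708 0.12677507 0.19936963] [-0.42144603 -0.95653801 -0.11052405]
```

View pics/gs.png

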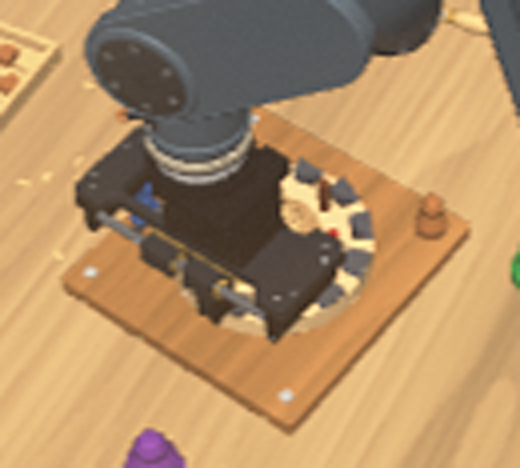

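View pics/gt.png

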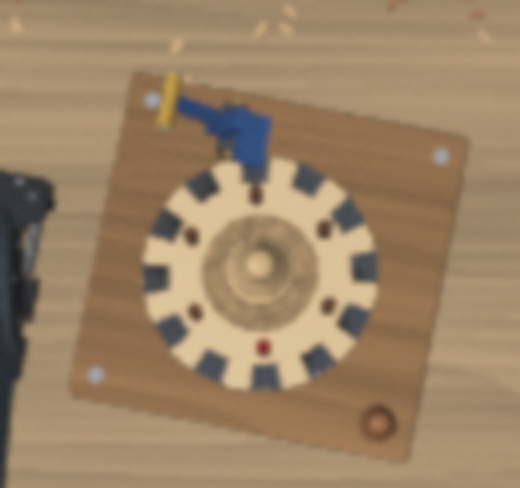

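```bash
python3 - <<'E' 2>&1 | tail -8
from fit import *
c0=np.array([.522,-.0535])
o=[]
for p in [(263,347),(329,304),(325,229),(256,192),(191,235),(195,311)]:
    u=(np.array(p)+.5)/4-.5+[200,110]; q=ray(*T,*u,.085)[:2]-c0; o.append((np.degrees(np.arctan2(q[1],q[0]))+10.2-165)%60)
print(np.round(o,2),np.mean(o))
im1=cam("top")[0]; im0=D["top"][0]
def pol(im,rs,z):
    th=np.radians(np.arange(0,360,.25)); out=[]
    for r in rs:
        P=np.c_[c0[0]+r*np.cos(th),c0[1]+r*np.sin(th),np.full(th.size,z)]; uv=proj(*T,P).astype(np.float32)
        out.append(cv2.remap(im.mean(2).astype(np.float32),uv[None,:,0],uv[None,:,1],cv2.INTER_CUBIC)[0])
    return np.array(out)
for rs,z in((np.arange(.072,.089,.002),.061),(np.arange(.054,.063,.002),.085)):
    a,b=pol(im0,rs,z),pol(im1,rs,z)
    # mask out pawl region: world angles -35..30 for both
    th=np.arange(0,360,.25); ok=((th>50)&(th<300))
    best=[]
    for k in np.arange(80,160):
        bb=np.roll(b,-k,1); m=ok&np.roll(ok,-k); best.append(np.corrcoef(a[:,m].ravel(),bb[:,m].ravel())[0,1])
    k=np.argmax(best); print(z,(80+k)*.25,best[k])
E
```

```text
[ 0.6336 -0.2137  0.022 ]
 [ 0.3809 -0.1685  0.022 ]
 [ 0.4287  0.0938  0.022 ]]
[np.float64(0.25720990445552216), np.float64(0.2673911751436257), np.float64(0.25668585704936314), np.float64(0.266544271575941)]
post mean [ 0.52205811 -0.05273894  0.085     ] [0.05706771 0.05797849 0.05781253 0.0580949  0.05846012 0.05794093]
[27.79 28.84 28.18 29.74 30.1  28.85] 28.918331729044283
0.061 27.5 0.9926003471863921
0.085 27.0 0.9845628961388214
```

The wheel has turned 27.3° from its start (about 28.8° absolute), inside the gap's ±3.1° of play. The carving is centred and the pawl is still over. Next I go behind the bar.

Call:
send_rows(
  moves=[0, 0, 0, 3.56, -1.7, 0, -1, 0, 0, 0, 3.56, -1.7, 0, -1, 0, 0, 0, 3.56, -1.7, 0, -1, 0, 0, 0, 3.56, -1.7, 0, -1, 0, 0, 0, 3.56, -1.7, 0, -1, 0, 0, 0, 0, 0, -3, -1, 0, 0, 0, 0, 0, -3, -1, 0, 0, 0, 0, 0, -2.8, -1, 0, 0, 0, 0, 0, 0, -1, 0, 0, 0, 0, 0, 0, -1],
)

```text
time_s: 10.75
position: [0.6455, 0.041, 0.1113]
tcp_rot: [[0.179, 0.984, -0.001], [0.984, -0.179, 0.0], [-0.0, -0.001, -1.0]]
force: [0.8, 0.4, 0.5]
opening: 0.002
```

```bash
python3 look.py h
```

```text
10.85 [0.64692999 0.04147153 0.11328003] [0.88209134 0.60978754 0.63939422]
```

View pics/hs.png

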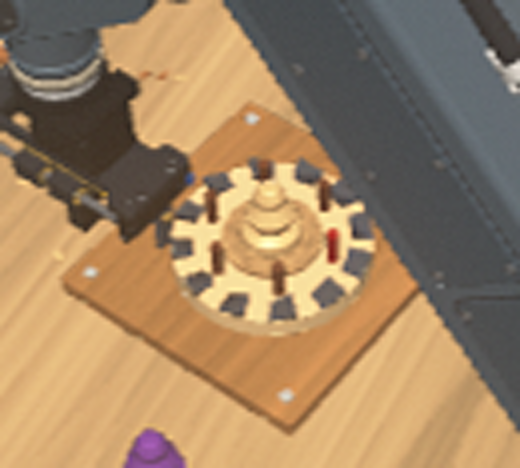

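View pics/ht.png

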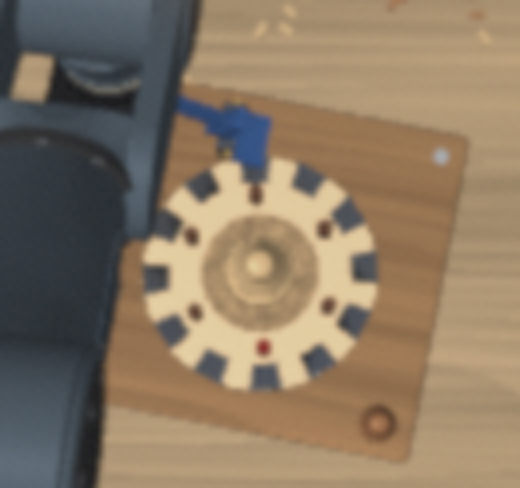

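The gripper is behind the bar with the pawl still over and no contact force. I push it back along −y.

Call:
send_rows(
  moves=[0, 0, 0, -0.09, -0.49, 0, -1, 0, 0, 0, -0.09, -0.49, 0, -1, 0, 0, 0, -0.09, -0.49, 0, -1, 0, 0, 0, -0.09, -0.49, 0, -1, 0, 0, 0, -0.09, -0.49, 0, -1, 0, 0, 0, -0.09, -0.49, 0, -1, 0, 0, 0, -0.09, -0.49, 0, -1, 0, 0, 0, -0.09, -0.49, 0, -1, 0, 0, 0, -0.09, -0.49, 0, -1, 0, 0, 0, -0.09, -0.49, 0, -1, 0, 0, 0, 0, 0, 0, -1, 0, 0, 0, 0, 0, 0, -1],
)

```text
time_s: 12.05
position: [0.6366, -0.0069, 0.1115]
tcp_rot: [[0.177, 0.984, -0.0], [0.984, -0.177, 0.0], [0.0, -0.0, -1.0]]
force: [0.7, 0.4, -0.3]
opening: 0.004
```

```bash
python3 look.py i
```

```text
12.15 [ 0.63659126 -0.00654883  0.1115305 ] [ 0.77546711 -0.35197531 -0.64658668]
```

View pics/is.png

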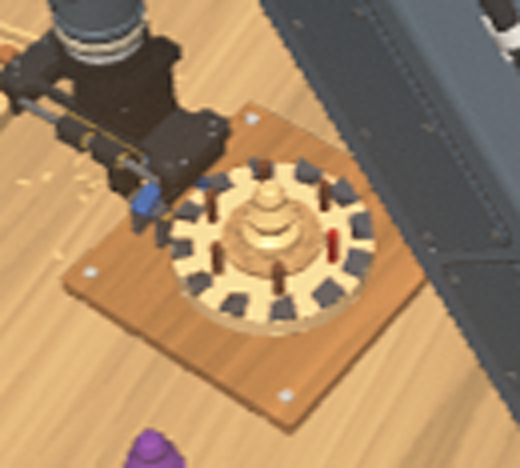

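View pics/it.png

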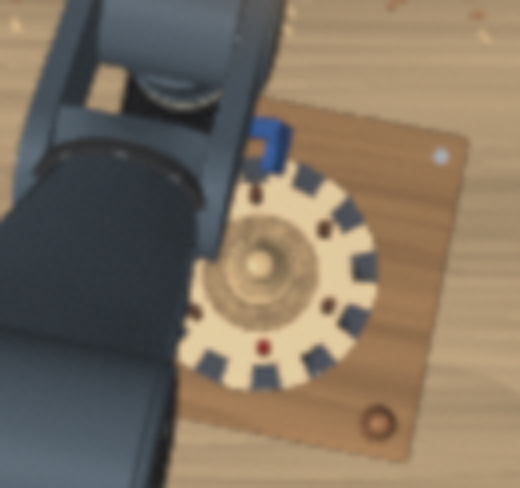

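The pawl is still leaning on the finger (the bar has moved about 37 mm). I push a little more, then back off and rise.

Call:
send_rows(
  moves=[0, 0, 0, -0.07, -0.39, 0, -1, 0, 0, 0, -0.07, -0.39, 0, -1, 0, 0, 0, -0.07, -0.39, 0, -1, 0, 0, 0, -0.07, -0.39, 0, -1, 0, 0, 0, 0, 0, 0, -1, 0, 0, 0, 0, 0, 0, -1, 0, 0, 0, 0, 0, 0, -1, 0, 0, 0, 0, 0, 0, -1],
)

```text
time_s: 12.95
position: [0.6339, -0.0222, 0.1116]
tcp_rot: [[0.177, 0.984, 0.0], [0.984, -0.177, 0.0], [0.0, 0.0, -1.0]]
force: [0.9, 0.8, 0.3]
opening: 0.004
```

```bash
python3 look.py j
```

```text
13.05 [ 0.6338376  -0.02215246  0.11155479] [-0.41317935 -0.08492526 -0.31759914]
```

View pics/js.png

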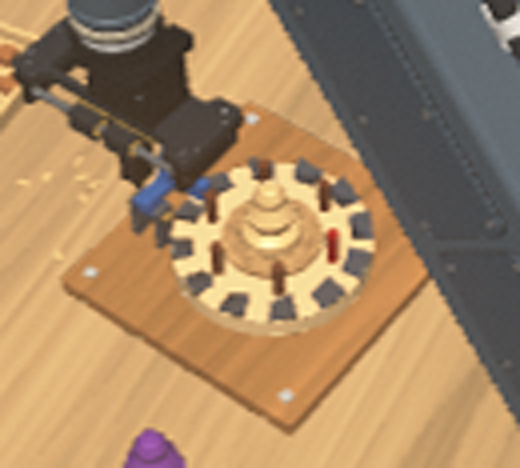

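View pics/jt.png

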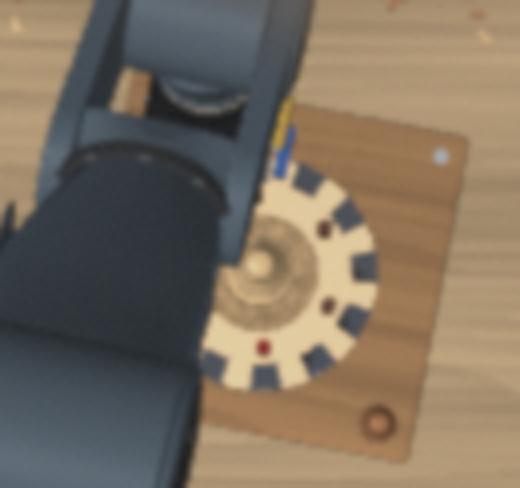

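The pawl has dropped: bar at top-view (285,120), nose at (282,160). I back off and rise clear to check.

Call:
send_rows(
  moves=[0, 0, 0, 0.18, 0.98, 0, -1, 0, 0, 0, 0.18, 0.98, 0, -1, 0, 0, 0, 0, 0, 4, -1, 0, 0, 0, 0, 0, 4, -1, 0, 0, 0, 0, 0, 3, -1, 0, 0, 0, -3, 3.5, 0, -1, 0, 0, 0, -3, 3.5, 0, -1, 0, 0, 0, -3, 3.5, 0, -1, 0, 0, 0, -3, 3.5, 0, -1, 0, 0, 0, -3, 3.5, 0, -1, 0, 0, 0, -3, 2, 0, -1, 0, 0, 0, 0, 0, 0, -1, 0, 0, 0, 0, 0, 0, -1],
)

```text
time_s: 14.35
position: [0.4571, 0.1935, 0.222]
tcp_rot: [[0.174, 0.985, 0.001], [0.985, -0.174, 0.0], [0.0, 0.001, -1.0]]
force: [1.2, -0.2, 0.6]
opening: 0.008
```

```bash
python3 look.py k; python3 - <<'E'
import cv2,numpy as np
from fit import *
im0=D["top"][0][110:232,200:330]
cv2.imwrite("pics/k0t.png",cv2.resize(im0[:,:,::-1],(520,488),interpolation=cv2.INTER_CUBIC))
im0=D["side"][0][145:262,175:305]
cv2.imwrite("pics/k0s.png",cv2.resize(im0[:,:,::-1],(520,468),interpolation=cv2.INTER_CUBIC))
E
```

```text
14.45 [0.45873653 0.19241406 0.22190938] [-0.20015345  0.68300915 -0.04690647]
corners [[ 0.682   0.0493  0.022 ]
 [ 0.6336 -0.2137  0.022 ]
 [ 0.3809 -0.1685  0.022 ]
 [ 0.4287  0.0938  0.022 ]]
[np.float64(0.25720990445552216), np.float64(0.2673911751436257), np.float64(0.25668585704936314), np.float64(0.266544271575941)]
post mean [ 0.52205811 -0.05273894  0.085     ] [0.05706771 0.05797849 0.05781253 0.0580949  0.05846012 0.05794093]
```

View pics/kt.png

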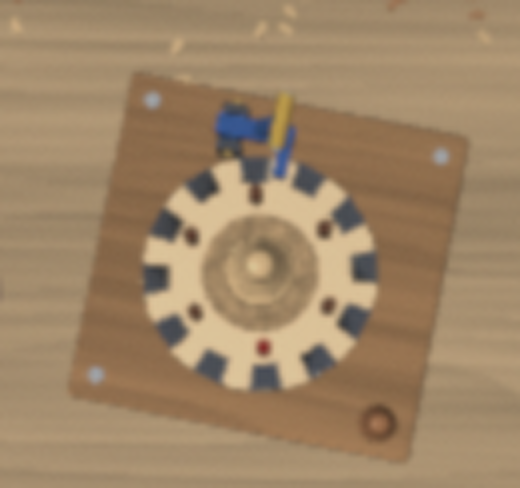

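View pics/k0t.png

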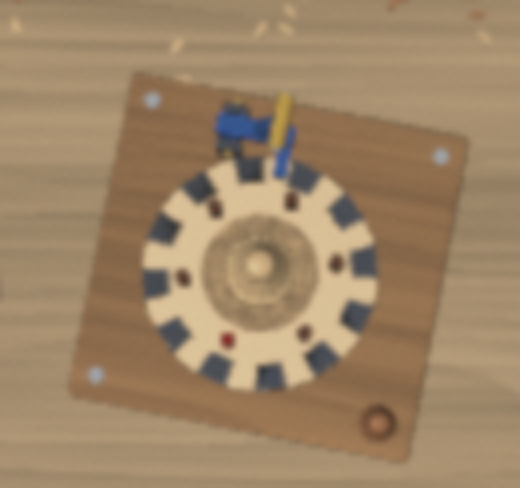

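View pics/ks.png

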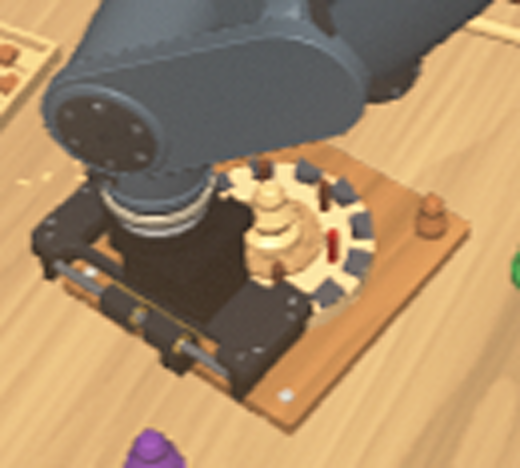

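View pics/k0s.png

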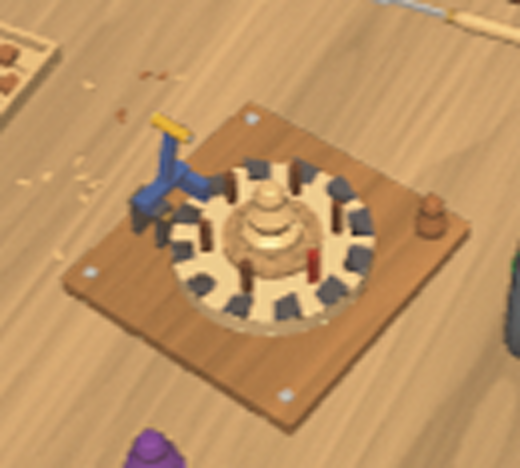

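The top view looks like the start, one notch on. The arm blocks the side view, so I move it to the right side, high up.

Call:
send_rows(
  moves=[0, 0, 0, 0.3, -4.4, 0, -1, 0, 0, 0, 0.3, -4.4, 0, -1, 0, 0, 0, 0.3, -4.4, 0, -1, 0, 0, 0, 0.3, -4.4, 0, -1, 0, 0, 0, 0.3, -4.4, 0, -1, 0, 0, 0, 0.3, -4.4, 0, -1, 0, 0, 0, 0.3, -4.4, 0, -1, 0, 0, 0, 0.3, -4.4, 0, -1, 0, 0, 0, 0.3, -4.4, 0, -1, 0, 0, 0, 0.3, -4.4, 0, -1, 0, 0, 0, 0.3, -4.4, 0, -1, 0, 0, 0, 0.3, -4.4, 0, -1, 0, 0, 0, 0.3, -4.4, 0, -1, 0, 0, 0, 0.3, -4.4, 0, -1, 0, 0, 0, 0, 0, 0, -1, 0, 0, 0, 0, 0, 0, -1],
)

```text
time_s: 16.05
position: [0.4986, -0.4259, 0.2206]
tcp_rot: [[0.181, 0.984, -0.0], [0.984, -0.181, 0.001], [0.001, -0.0, -1.0]]
force: [-0.1, 1.4, 0.0]
opening: 0.008
```

```bash
python3 look.py l; python3 - <<'E' | tail -12
from fit import *
c0=np.array([.522,-.0535]);a=np.radians(-10.2);R=np.array([[np.cos(a),-np.sin(a)],[np.sin(a),np.cos(a)]])
for n in("top","side"):
    im1,*C=cam(n); im0=D[n][0]
    res={}
    for k,m in dict(yellow=lambda h:(h[...,0]>18)&(h[...,0]<32)&(h[...,1]>150)&(h[...,2]>120),blue=lambda h:(h[...,0]>100)&(h[...,0]<125)&(h[...,1]>130)).items():
        o=[]
        P=np.r_[R@[.104,.02]+c0,.1]; u,v=proj(*C,P)[0].astype(int)
        for im in(im0,im1):
            s=cv2.resize(im[v-25:v+25,u-25:u+25],None,fx=8,fy=8,interpolation=cv2.INTER_CUBIC)
            mm=m(cv2.cvtColor(s,cv2.COLOR_RGB2HSV)); ys,xs=np.nonzero(mm); o.append((len(xs)/64,xs.mean()/8,ys.mean()/8) if len(xs) else 0)
        print(n,k,np.round(o,2).tolist())
# predicted bar shift
    B=lambda q:np.r_[R@[.104,.042+np.hypot(.038,.071)*np.cos(q)]+c0,.06+np.hypot(.038,.071)*np.sin(q)]
    q0=np.arctan2(.071,-.038)
    print("shift per .04 rad",proj(*C,B(q0-.04))-proj(*C,B(q0)))
E
```

```text
16.15 [ 0.4988512  -0.42322502  0.22093747] [ 0.12681144 -0.42619415 -0.06558955]
corners [[ 0.682   0.0493  0.022 ]
 [ 0.6336 -0.2137  0.022 ]
 [ 0.3809 -0.1685  0.022 ]
 [ 0.4287  0.0938  0.022 ]]
[np.float64(0.25720990445552216), np.float64(0.2673911751436257), np.float64(0.25668585704936314), np.float64(0.266544271575941)]
post mean [ 0.52205811 -0.05273894  0.085     ] [0.05706771 0.05797849 0.05781253 0.0580949  0.05846012 0.05794093]
top yellow [[16.12, 31.22, 24.9], [15.66, 31.28, 24.89]]
top blue [[55.17, 22.14, 27.7], [54.73, 22.07, 27.61]]
shift per .04 rad [[-0.96844903 -0.27747558]]
side yellow [[31.56, 27.51, 16.82], [31.47, 27.48, 16.83]]
side blue [[1.53, 27.45, 23.85], [1.2, 27.09, 23.0]]
shift per .04 rad [[-0.56735489  0.20938867]]
```

View pics/ls.png

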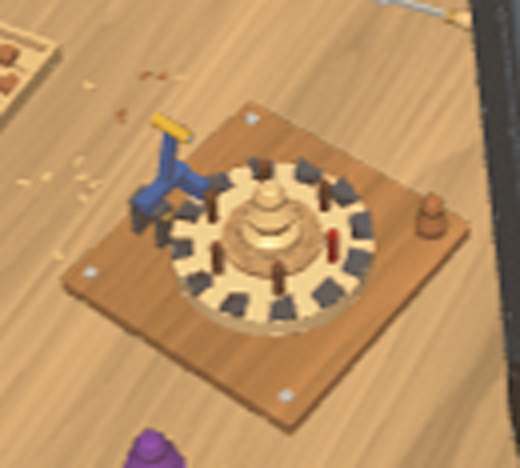

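The bar sits within 0.06 px of its starting position, and 0.04 rad would shift it about 1 px, so the pawl is fully down. Carving and doll are in place and the robot is clear, so I hand in.

```bash
python3 -c "from rig import *; print(hand_in())"
```

```text
the job is handed in; nothing more can be done
None
```

I tipped the pawl over with the closed fingertip, pushed the wheel back one notch by its red post, and tipped the pawl down again. I then moved the arm clear and handed the job in at about 16 s of the 51 s allowed; it gave no verdict.

**Pawl:** The yellow bar is back within 0.06 px of where it started. A tilt of 0.04 rad would shift it about 1 px, so the pawl is fully down in the next gap.

**Wheel:** I measured the angle just before the pawl dropped. Matching the top pictures gave a turn of 27.0–27.5° from the start. The wheel appeared to start about 1.5° on, so it now stands near 29° (0.50 rad). Averaging the post positions gave 28.9°, though single posts scattered by about ±1°. I did not measure it again after the drop, but a pawl fully down means the wheel is within the gap's play.

**Carving and other things:** The carving looks upright and centred, and the doll looks unmoved. I only checked the mallet, bowl and gouges in the first pictures, but the arm's path kept clear of them.

**Forces:** The highest reading was about 7 N, when the finger briefly rested on the raised pawl.

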